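Push the row of rail modules home and latch it

ROBOT

A 6-joint arm with a two-finger parallel gripper is mounted at the origin on the work surface. World frame = base frame: x ahead of the robot, y to its left, z up, the work surface at z = 0. Lengths are in m, angles in degrees, forces in N, time in s.
With the tool pointing down it reaches from about 0.25 to 0.725 m from the base axis. Payload 9.7 kg.
Tool frame: the origin (TCP) lies at the centre of the arm's flange, where the gripper is bolted on; the fingertips stand 173 mm ahead of it and the grasp point (between the pads) lies bot.grip_depth ahead of it (bot.grip_depth is the distance from the TCP to the grasp point, in m); z points along the fingers, y is the direction in which the jaws open and shut (so a half turn about z gives the same grasp; the last joint's range is limited). The gripper opens to 85 mm and grips with 20 to 120 N. Pads are 22 mm wide; open, the fingers measure 114 mm over their backs; the gripper's body (76 mm by 85 mm) begins 54 mm behind the grasp point. The pads swing forward as they close: fully open they stand 13 mm farther back than shut.
Start: joints at [-74.255, 4.979, 10.078, 95.1, 0, 90], TCP at [0.149, -0.529, 0.405] pointing down, gripper open.
Joint ranges: [-179.16, 179.16], [-48.56, 103.87], [-65.8, 70.77], [-126.05, 130.52], [-82.76, 87.17], [-180, 180]. Speed limits (degrees/s): [127.2, 127.2, 147.25, 180, 180, 180].

INTERFACE

Orientations are given as [roll, pitch, yaw] about the fixed x, y, z axes, in that order (R = Rz(yaw) Ry(pitch) Rx(roll)).
In Python, from workcell import status, viewer, bot gives the robot as it stands. The module is installed in compiled form; this text tells all that it offers.
- The arm moves only by the tool move_arm, never from a script. Its argument "commands" is a list of rows, each an object with "claw": the gripper's target within -1 to 1 (fully open at 1, half-way at 0, shut at -1); "travel": the shift along the tool's x, y, z in cm, a list of three; "turn": the turn about the tool's z in degrees. A call has 1 to 5 rows; each row shifts and turns the commanded pose from where the row before left it, along the tool's axes as they then stand; what a row does not reach is not made up. A row lasts 1/12 s, in which the tool goes at most 41.7 mm and 7.16 degrees, less where a joint would pass 70% of its speed; a pose out of reach is approached as far as the arm can. A call is refused whole if a number of a shift passes 4.17 or a number of a turn 7.16, either way. A call with a gripper value outside its range is refused whole. The fingers move at their own pace and stop on an object; "squeeze" is the grip in N (left out, the last holds). Time passes only in rows, so rows that do not move let the fingers close. It gives the time, the measured TCP pose, the force and the opening at its end, in the units of the state.
- status.get_obs(): the state, without advancing time (a new reading comes with each control period).
- viewer.camera(name): name is "side" or "top" or "wrist"; returns the picture (420x560x3 uint8, blue, green, red); there is no depth.
- viewer.camera_params(name): a dict with "camera_matrix" (3x3 intrinsics, pixels), "D" ([k1, k2, p1, p2, k3] as OpenCV has them; the pictures are not rectified), "xyz" and "rotation" of the camera in the world. Camera axes: x right, y up, looking along -z (the intrinsics and any distortion apply to the point x, -y, -z); pixel columns grow to the right and rows downward; lengths in m; the calibration is good to about 2 mm. A picture is of the moment at which its call begins: read the wrist's pose just before it. camera_params takes no time and is no camera call; for the wrist camera it gives the pose at the moment of the call.
- bot.job_done(): hands the job in, once; it reports no verdict.
The state is a dict: "time": time; "q": joint angles; "qd": joint speeds; "joint_efforts": joint torques, N m; "ee_pos": TCP position; "tcp_rot": TCP orientation; "wrist_force": force on the tool from outside, world axes, zero at the start; "torque": the same for the moment, N m; "opening": finger opening in m.
Only numpy, scipy, OpenCV 4.12 (cv2) and the standard library are available. Lean on these libraries where they do the work, as an engineer would, in place of code of your own. Each camera call takes 0.05 s, during which the arm holds its last target.

TASK

On the bench fixture, push the row of four plastic modules along the rail, all together as one touching train, until the front one is fully home against the end stop. Then push the brass latch arm fully shut across the rail behind the last module, and leave everything there with the robot clear. Only push: do not lift or tip any module or pull the row apart, and leave the spare module, the spool, the jar and the screwdriver where they are.

Things in the scene. Friction and masses are not known exactly. Their poses are not given: they have to be found in the camera images.
- fixture: Fixed aluminium plate 400 x 120 x 8 mm with a steel rail 35 mm wide along its middle and a dark steel end stop (64 mm wide, top 64 mm above the table) across one end. Origin: centre of the plate's underside, on the table. x: along the rail towards the stop; y: across it; z: up. Rail top at z = 18 mm, rail from x = -195 to 195 mm; the stop's face is at x = 160 mm.
- module_1: First of the row, nearest the end stop: plastic rail module (breaker look with a small black toggle), 100 to 175 g, 35 mm along the rail, 90 mm across. Origin: its middle in plan, at the rail's top; axes as the fixture's. The 90 mm wide body rises 30 mm above the origin, the 45 mm wide nose 52 mm; skirts hang 7 mm below. The row starts touching (gaps under 1 mm), its front 50 to 110 mm short of the stop. Home: origin at fixture x = 142.5 mm.
- module_2: Second of the row: plastic rail module (relay look with a window), 100 to 175 g, 35 mm along the rail, 90 mm across. Origin: its middle in plan, at the rail's top; axes as the fixture's. The 90 mm wide body rises 30 mm above the origin, the 45 mm wide nose 52 mm; skirts hang 7 mm below. Sliding the whole row takes about 2 to 5 N. Home: origin at fixture x = 107.5 mm.
- module_3: Third of the row: plastic rail module (timer look with two black dials), 100 to 175 g, 35 mm along the rail, 90 mm across. Origin: its middle in plan, at the rail's top; axes as the fixture's. The 90 mm wide body rises 30 mm above the origin, the 45 mm wide nose 52 mm; skirts hang 7 mm below. It slides loosely with 1 mm side play. Home: origin at fixture x = 72.5 mm.
- module_4: Last of the row, the one to push on: plastic rail module (relay look with a window), 100 to 175 g, 35 mm along the rail, 90 mm across. Origin: its middle in plan, at the rail's top; axes as the fixture's. The 90 mm wide body rises 30 mm above the origin, the 45 mm wide nose 52 mm; skirts hang 7 mm below. Its flat end faces are 17.5 mm either side of the origin. Home: origin at fixture x = 37.5 mm.
- latch (a joint): Angle (rad) of the brass latch arm about its upright pivot beside the rail. 0: shut, at its limit, arm square across the rail, along fixture +y. Opens counter-clockwise seen from above: at 1.57 it points along fixture -x; limit 2.0; starts at 1.6 to 1.95. It stays where left; turning takes about 1 N. Shut, it stands 4 mm behind the last module of a row that is home.
- latch_pivot (a point): The latch's pivot axis at the arm's mid-height, 38 mm above the table; at fixture x = 9 mm, y = -62 mm. The hub is 20 mm in diameter, its bolt's top 55 mm above the table.
- latch_tip (a point): Middle of the latch arm's free end, 85 mm from the pivot. The arm is straight, 14 mm wide and 16 mm thick, from 30 to 46 mm above the table.
- solder_spool: Bystander: aluminium solder spool 54 mm in diameter, 48 mm tall. Origin: centre of its underside.
- flux_jar: Bystander: small amber flux jar, 50 mm in diameter, 40 mm tall. Origin: centre of its underside.
- screwdriver: Bystander: screwdriver with a blue handle, 190 mm long, lying on the table along its x axis.
- spare_module: Bystander: a spare module of the same shape as those on the rail, standing on the table. Origin: middle in plan, 7 mm above the table. It is not part of the row.
Things that resemble listed ones, but are neither listed nor needed, are in the scene too. Leave any purple look-alike of the module_1 alone. What is shaped like the module_4 but red is not meant.

How it is judged (in metres and radians):
On the way, in this order (a step that is already met when the one before it is completed fails the run):
1. the whole row is home against the end stop, with the latch still open (x of module_1 in the frame of fixture above 0.1395 m and x of module_2 in the frame of fixture above 0.1045 m and x of module_3 in the frame of fixture above 0.0695 m and x of module_4 in the frame of fixture above 0.0345 m and value of joint latch above 0.3 rad), for 0.1 s.
2. the latch is shut behind the row (x of module_1 in the frame of fixture above 0.1395 m and x of module_2 in the frame of fixture above 0.1045 m and x of module_3 in the frame of fixture above 0.0695 m and x of module_4 in the frame of fixture above 0.0345 m and value of joint latch below 0.06 rad), for 0.2 s.
At the end, for the whole second after the job is handed in: All four modules sit on the rail within 3 mm of their home places against the end stop, at rest, and the latch is within 0.06 rad of shut (all of step 2 and z of module_1 in the frame of fixture between 0.015 and 0.021 m and z of module_2 in the frame of fixture between 0.015 and 0.021 m and z of module_3 in the frame of fixture between 0.015 and 0.021 m and z of module_4 in the frame of fixture between 0.015 and 0.021 m and linear speed of each of module_1, module_2, module_3, module_4 below 0.01 m/s); the robot touches nothing.
It fails at once if a module of the row is lifted more than 8 mm off the rail (z of any of module_1, module_2, module_3, module_4 in the frame of fixture above 0.026 m).
It fails at once if a module of the row is tipped by more than 0.25 rad (angle between any of module_1, module_2, module_3, module_4's own z axis and vertical above 0.25 rad).
It fails at once if the row comes apart: a gap of more than 7 mm between neighbours (distance between module_1 and module_2 above 0.042 m or distance between module_2 and module_3 above 0.042 m or distance between module_3 and module_4 above 0.042 m).
It fails at once if a bystander is moved by more than 15 mm (distance of any of solder_spool, flux_jar, screwdriver, spare_module from where it was at the start of the episode above 0.015 m).
It also fails if it takes over 51 s, if anything falls off the work surface, if the arm or the gripper's body presses on something with over 40 N, if the wrist force passes 120 N, or if a joint passes its speed limit or range.

## Working session

There is one attempt and no reset: what is moved stays moved. The work goes in short steps, Python scripts to look and compute and a tool call to move; the robot and the scene stay as the last step left them, time stands still between calls to the robot, and variables do not carry over. Pictures are saved under pics/ and viewed, and the job is handed in when it is done.

Besides the shell and the picture viewer there is one more tool, called after "Request:" by a JSON object that holds its "api" and its "payload". move_arm: Moves the arm, as the interface text tells. Its arguments: {"type":"object","properties":{"commands":{"type":"array"},"squeeze":{"type":"number"}},"required":["commands"]}

```bash
mkdir -p pics; python3 - <<'E'
from workcell import status, viewer, bot
import cv2
print(status.get_obs(), bot.grip_depth)
for n in ["side","top"]:
    cv2.imwrite(f"pics/{n}0.png", viewer.camera(n)); print(n, viewer.camera_params(n))
E
```

```text
{'time': 0.0, 'q': array([-7.42563624e+01,  5.01041855e+00,  1.00334934e+01,  9.51012171e+01,
       -1.58726221e-03,  8.99989167e+01]), 'qd': array([ 0.03979261,  0.01169549, -0.08053373,  0.05638433, -0.06279773,
       -0.07289687]), 'joint_efforts': array([ 5.96560567e-04, -5.20393896e+01,  4.64795351e+01,  1.64106122e-02,
        9.34140462e-05, -3.07063303e-06]), 'ee_pos': array([ 0.14922723, -0.52935622,  0.40398086]), 'tcp_rot': array([-1.79921858e+02,  1.58578324e-03,  1.57447231e+01]), 'wrist_force': array([0.02678966, 0.32193968, 0.6163678 ]), 'torque': array([ 0.00412749, -0.01953178,  0.03212026]), 'opening': 0.0854125079318502} 0.1547
side {'camera_matrix': array([[474.78477507,   0.        , 281.55766887],
       [  0.        , 474.78477507, 210.83613154],
       [  0.        ,   0.        ,   1.        ]]), 'D': array([0.00821222, 0.        , 0.        , 0.        , 0.        ]), 'xyz': array([0.13724779, 0.67651995, 0.8164695 ]), 'rotation': array([  45.85468129,   -1.12089635, -145.03771529])}
top {'camera_matrix': array([[480.54423984,   0.        , 283.30167131],
       [  0.        , 480.54423984, 207.05867294],
       [  0.        ,   0.        ,   1.        ]]), 'D': array([0.01322225, 0.        , 0.        , 0.        , 0.        ]), 'xyz': array([0.48863563, 0.01185471, 1.18602888]), 'rotation': array([  3.48838182,  -0.94076795, -91.14960894])}
```

View pics/side0.png

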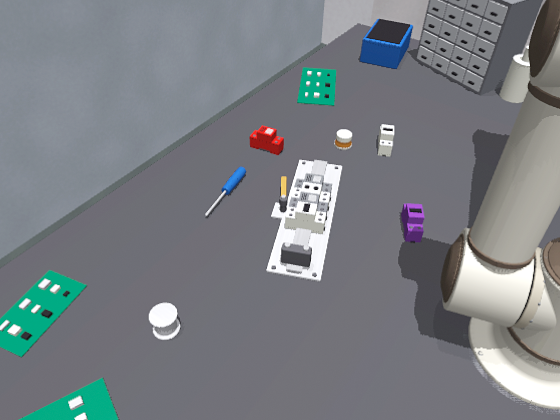

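View pics/top0.png

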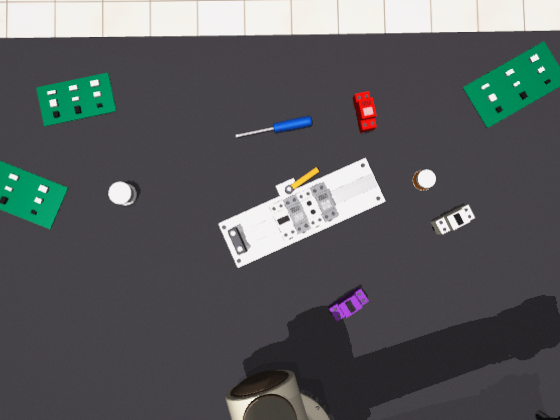

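```bash
python3 - <<'E'
import cv2
im=cv2.imread("pics/top0.png"); c=im[90:320,120:420]
cv2.imwrite("pics/top0c.png",cv2.resize(c,None,fx=2.6,fy=2.6,interpolation=cv2.INTER_CUBIC))
E
```

```text
(no output)
```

View pics/top0c.png

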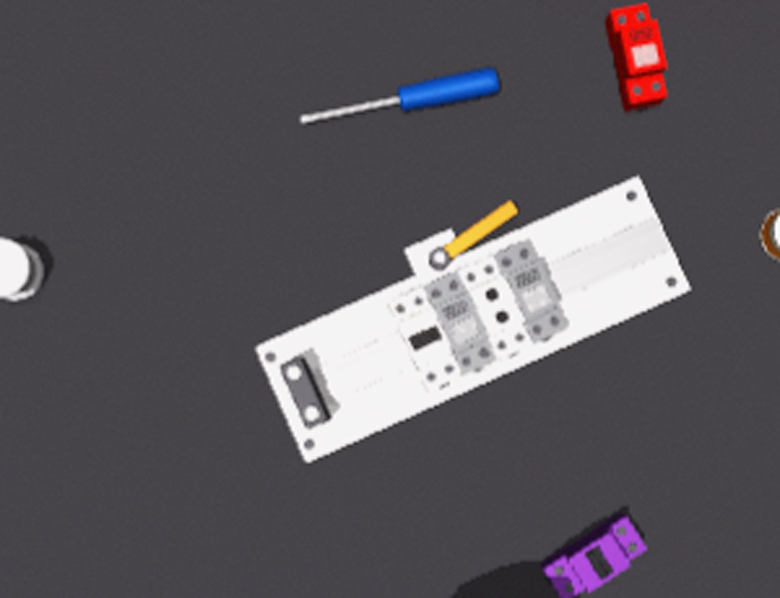

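In the crop, the stop is at (305,390). The row runs from module_1, white with a toggle, at (425,338) to module_4, the grey relay, at (530,290). The latch pivot is at (440,257) and its tip at (515,207). The look-alikes are the red one at (640,55), the purple one at (600,560) and the spare white module at top-image (453,220). None of these is on the rail, so I'm choosing the grey module at crop (530,290).

```bash
cat > h.py <<'E'
import numpy as np, cv2
from scipy.spatial.transform import Rotation as R
def ray(p,uv):
    K=np.array(p["camera_matrix"]);D=np.array(p["D"])
    n=cv2.undistortPoints(np.array(uv,float).reshape(-1,1,2),K,D).reshape(-1,2)
    d=np.c_[n[:,0],-n[:,1],-np.ones(len(n))]
    return np.array(p["xyz"]),d@R.from_euler('xyz',p["rotation"],degrees=True).as_matrix().T
def onz(p,uv,z):
    o,d=ray(p,uv); return o+d*((z-o[2])/d[:,2])[:,None]
def proj(p,X):
    Rm=R.from_euler('xyz',p["rotation"],degrees=True).as_matrix()
    c=(np.atleast_2d(X)-p["xyz"])@Rm
    c=c*[1,-1,-1]
    return cv2.projectPoints(c,np.zeros(3),np.zeros(3),np.array(p["camera_matrix"]),np.array(p["D"]))[0].reshape(-1,2)
E
python3 - <<'E'
from h import *
from workcell import viewer
from scipy.optimize import least_squares
p=viewer.camera_params("top")
f=lambda c:np.array(c)/2.6+[120,90]-0.3
cor=f([(257,347),(638,177),(691,290),(306,462)])
# fixture +x toward stop. determine
W=onz(p,cor,.008);print(W)
L=np.array([[.2,-.06],[-.2,-.06],[-.2,.06],[.2,.06]])
def T(v,l): c,s=np.cos(v[2]),np.sin(v[2]); return np.array([v[0]+c*l[:,0]-s*l[:,1],v[1]+s*l[:,0]+c*l[:,1]]).T
r=least_squares(lambda v:(T(v,L)-W[:,:2]).ravel(),[*W[:,:2].mean(0),np.arctan2(*(W[0]-W[1])[[1,0]])])
v=r.x;print(v,np.degrees(v[2]),r.fun.reshape(-1,2)*1000)
np.save("fx.npy",v)
inv=lambda w:np.array([(w[:,:2]-v[:2])@[np.cos(v[2]),np.sin(v[2])],(w[:,:2]-v[:2])@[-np.sin(v[2]),np.cos(v[2])]]).T
print("pivot",inv(onz(p,f([(440,257)]),.055)),"tip",inv(onz(p,f([(515,207)]),.046)))
print("m4 back body edge",inv(onz(p,f([(530,240),(568,325)]),.048)))
print("m1 front",inv(onz(p,f([(389,308),(427,391)]),.048)))
im=cv2.imread("pics/top0.png")
s=viewer.camera_params("side");im2=cv2.imread("pics/side0.png")
n=lambda l,z:np.c_[T(v,np.array(l,float)),np.full(len(l),z)]
for pp,i in((p,im),(s,im2)):
  for q in proj(pp,np.r_[n(L,.008),n([(9,-62)],0)*0+n([(.009,-.062)],.055)]): cv2.circle(i,tuple(int(a) for a in np.round(q)),2,(0,0,255),-1)
o=np.hstack([cv2.resize(im[140:290,200:400],None,fx=2,fy=2),cv2.resize(im2[145:295,230:430],None,fx=2,fy=2)])
cv2.imwrite("pics/ov.png",o)
for nm,uv,z in(("spare",(453,220),.04),("jar",(425,179),.04),("spool",(122,193),.048),("sd",(292,125),.02),("purple",(350,305),.04),("red",(366,110),.04)): print(nm,onz(p,[uv],z)[0],inv(onz(p,[uv],z)))
E
```

```text
[[ 0.52363185  0.1502034   0.008     ]
 [ 0.67848713 -0.21398556  0.008     ]
 [ 0.56962463 -0.26107669  0.008     ]
 [ 0.41514427  0.10572003  0.008     ]]
[ 0.54672197 -0.0547847   1.97099231] 112.92954104656881 [[ 0.4294272   2.58475597]
 [ 1.41368705 -1.62014166]
 [-0.24196526 -1.28087608]
 [-1.60114899  0.31626177]]
pivot [[ 0.0088654  -0.06245974]] tip [[-0.07363426 -0.07726837]]
m4 back body edge [[-0.07339714 -0.04374701]
 [-0.07295499  0.04145037]]
m1 front [[ 0.07000292 -0.03929818]
 [ 0.06917538  0.04379815]]
spare [ 0.51930978 -0.41425462  0.04      ] [[-0.32038652  0.16529528]]
jar [ 0.6192603  -0.35076896  0.04      ] [[-0.30085781  0.04850844]]
spool [0.59812988 0.37185739 0.048     ] [[ 0.37290236 -0.21356516]]
sd [ 0.76084278 -0.03413487  0.02      ] [[-0.06440304 -0.20524713]]
purple [ 0.3232179  -0.16135887  0.04      ] [[-0.01107624  0.24736499]]
red [ 0.78995788 -0.21354788  0.04      ] [[-0.24098288 -0.16216259]]
```

View pics/ov.png

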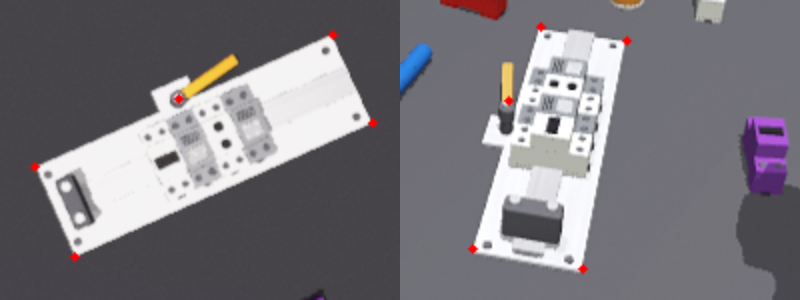

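Request:
{"api": "move_arm", "payload": {"commands": [{"claw":-1,"travel":[3.5,-1.57,0],"turn":0},{"claw":-1,"travel":[3.5,-1.57,0],"turn":0},{"claw":-1,"travel":[3.5,-1.57,0],"turn":0},{"claw":-1,"travel":[3.5,-1.57,0],"turn":0},{"claw":-1,"travel":[3.5,-1.57,0],"turn":0}], "squeeze": 30}}

```text
time: 0.52
ee_pos: [0.2973, -0.405, 0.4044]
tcp_rot: [-180.0, 0.0, 15.7]
wrist_force: [1.0, -1.0, -0.1]
opening: 0.0253
```

Request:
{"api": "move_arm", "payload": {"commands": [{"claw":-1,"travel":[3.5,-1.57,0],"turn":0},{"claw":-1,"travel":[3.5,-1.57,0],"turn":0},{"claw":-1,"travel":[3.5,-1.57,0],"turn":0},{"claw":-1,"travel":[3.5,-1.57,0],"turn":0},{"claw":-1,"travel":[3.5,-1.57,0],"turn":0}]}}

```text
time: 0.93
ee_pos: [0.4446, -0.2817, 0.4045]
tcp_rot: [-180.0, 0.0, 15.7]
wrist_force: [1.4, -0.1, -0.4]
opening: 0.0001
```

Request:
{"api": "move_arm", "payload": {"commands": [{"claw":-1,"travel":[3.5,-1.57,0],"turn":0},{"claw":-1,"travel":[3.5,-1.57,0],"turn":0},{"claw":-1,"travel":[3.5,-1.57,0],"turn":0},{"claw":-1,"travel":[3.5,-1.57,0],"turn":0},{"claw":-1,"travel":[3.5,-1.57,0],"turn":0}]}}

```text
time: 1.35
ee_pos: [0.5918, -0.1586, 0.4043]
tcp_rot: [-180.0, 0.0, 15.8]
wrist_force: [0.1, -0.7, -0.2]
opening: 0.0001
```

Request:
{"api": "move_arm", "payload": {"commands": [{"claw":-1,"travel":[0,0,0],"turn":7},{"claw":-1,"travel":[0,0,0],"turn":7}]}}

```text
time: 1.52
ee_pos: [0.5923, -0.1584, 0.4031]
tcp_rot: [-180.0, 0.1, 1.6]
wrist_force: [-0.5, -1.1, -0.4]
opening: 0.0002
```

```bash
python3 -c "
from workcell import status
o=status.get_obs();print(o['q'],o['ee_pos'],o['tcp_rot'],o['opening'])"
```

```text
[-1.49776338e+01  1.40107967e+01  2.01500590e+01  9.62723267e+01
  3.46432474e-03  1.63395728e+02] [ 0.59225131 -0.15843851  0.40307901] [-1.79958656e+02  1.26525863e-01  1.62668010e+00] 0.0002295219600256014
```

Request:
{"api": "move_arm", "payload": {"commands": [{"claw":-1,"travel":[0,0,0.65],"turn":-6.95},{"claw":-1,"travel":[0,0,0.65],"turn":-6.95},{"claw":-1,"travel":[0,0,0.65],"turn":-6.95},{"claw":-1,"travel":[0,0,0.65],"turn":-6.95},{"claw":-1,"travel":[0,0,0.65],"turn":-6.95}]}}

```text
time: 1.93
ee_pos: [0.5907, -0.1602, 0.3714]
tcp_rot: [-180.0, 0.0, 36.8]
wrist_force: [-0.1, 0.4, -0.7]
opening: -0.0004
```

Request:
{"api": "move_arm", "payload": {"commands": [{"claw":-1,"travel":[0,0,0.65],"turn":-6.95},{"claw":-1,"travel":[0,0,0.65],"turn":-6.95},{"claw":-1,"travel":[0,0,0.65],"turn":-6.95},{"claw":-1,"travel":[0,0,0.65],"turn":-6.95},{"claw":-1,"travel":[0,0,0.65],"turn":-6.95}]}}

```text
time: 2.35
ee_pos: [0.5906, -0.1602, 0.3389]
tcp_rot: [-179.9, 0.0, 71.6]
wrist_force: [-0.0, -0.2, -0.3]
opening: -0.0003
```

Request:
{"api": "move_arm", "payload": {"commands": [{"claw":-1,"travel":[0,0,0.65],"turn":-6.95},{"claw":-1,"travel":[0,0,0.65],"turn":-6.95},{"claw":-1,"travel":[0,0,0.65],"turn":-6.95},{"claw":-1,"travel":[0,0,0.65],"turn":-6.95},{"claw":-1,"travel":[0,0,0.65],"turn":-6.95}]}}

```text
time: 2.77
ee_pos: [0.5906, -0.1602, 0.3063]
tcp_rot: [-180.0, -0.0, 106.3]
wrist_force: [-0.0, 0.0, -0.6]
opening: -0.0001
```

Request:
{"api": "move_arm", "payload": {"commands": [{"claw":-1,"travel":[0,0,0.65],"turn":-7.05},{"claw":-1,"travel":[0,0,0],"turn":0}]}}

```text
time: 2.93
ee_pos: [0.5904, -0.1602, 0.2988]
tcp_rot: [-179.9, -0.1, 113.4]
wrist_force: [-0.3, -0.1, -0.2]
opening: 0.0005
```

```bash
cat >> h.py <<'E'
v=np.load("fx.npy")
def tofx(w):
    w=np.atleast_2d(w)[:,:2]-v[:2]
    return np.c_[w@[np.cos(v[2]),np.sin(v[2])],w@[-np.sin(v[2]),np.cos(v[2])]]
def tow(l,z):
    l=np.atleast_2d(l);c,s=np.cos(v[2]),np.sin(v[2])
    return np.c_[v[0]+c*l[:,0]-s*l[:,1],v[1]+s*l[:,0]+c*l[:,1],np.full(len(l),z)]
E
python3 - <<'E'
from h import *
from workcell import status,viewer
o=status.get_obs();print(o['q'],o['ee_pos'],o['tcp_rot'],tofx(o['ee_pos']),o['wrist_force'])
p=viewer.camera_params("wrist");im=viewer.camera("wrist");cv2.imwrite("pics/w1.png",im);print(p)
im=viewer.camera("side");cv2.imwrite("pics/s1.png",im[100:300,200:440].repeat(3,0).repeat(3,1))
E
```

```text
[-1.51784365e+01  1.27289969e+01  7.08795508e+00  8.45173381e+01
  1.52008234e-03  5.14500983e+01] [ 0.59035538 -0.16015438  0.29880558] [-1.79877084e+02 -9.98904953e-02  1.13371356e+02] [[-0.11404338  0.0008662 ]] [-0.34874716 -0.14459455 -0.18125075]
{'camera_matrix': array([[308.35352697,   0.        , 277.75951739],
       [  0.        , 308.35352697, 205.80171277],
       [  0.        ,   0.        ,   1.        ]]), 'D': array([0.00171367, 0.        , 0.        , 0.        , 0.        ]), 'xyz': array([ 0.56347761, -0.09806079,  0.26569768]), 'rotation': array([-15.58866181,   0.17118563,  23.37978866])}
```

View pics/w1.png

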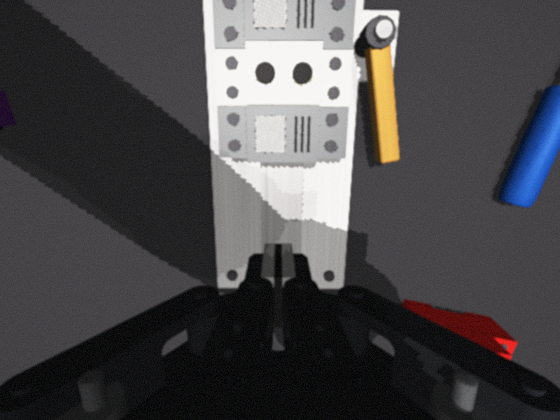

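View pics/s1.png

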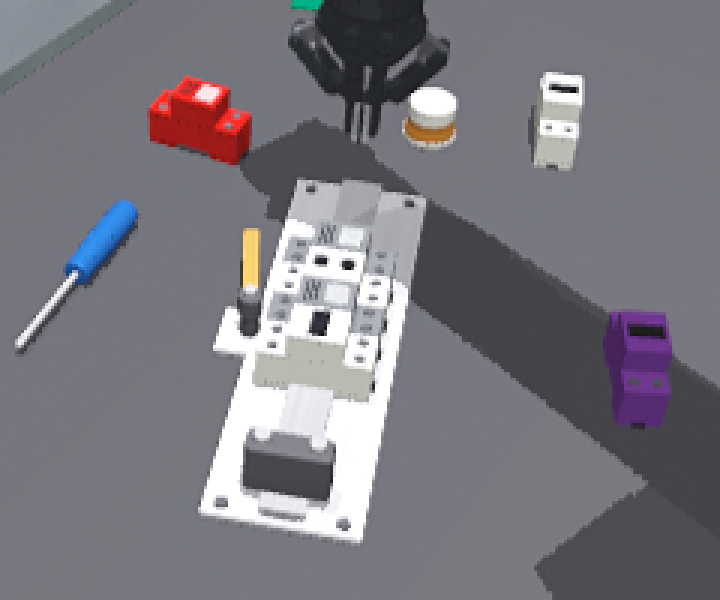

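Wrist view: module_4 (grey relay) has its rear face at (283,160). The shut fingers are centred on the rail behind it, and the latch arm is off to the right with its tip at (388,160). Next I'll descend behind the row.

Request:
{"api": "move_arm", "payload": {"commands": [{"claw":-1,"travel":[0,0.1,2.5],"turn":0.4},{"claw":-1,"travel":[0,0,2.5],"turn":0},{"claw":-1,"travel":[0,0,2.5],"turn":0},{"claw":-1,"travel":[0,0,2.2],"turn":0},{"claw":-1,"travel":[0,0,0],"turn":0}]}}

```text
time: 3.45
ee_pos: [0.5903, -0.1595, 0.1993]
tcp_rot: [-179.7, -0.2, 112.4]
wrist_force: [-1.4, 0.9, -1.2]
opening: 0.0
```

Request:
{"api": "move_arm", "payload": {"commands": [{"claw":-1,"travel":[0.8,0,0],"turn":0},{"claw":-1,"travel":[0.8,0,0],"turn":0},{"claw":-1,"travel":[0.5,0,0],"turn":0},{"claw":-1,"travel":[0.3,0,0],"turn":0},{"claw":-1,"travel":[0.0,0,0],"turn":0}]}}

```text
time: 3.87
ee_pos: [0.5824, -0.1369, 0.2052]
tcp_rot: [179.9, 0.1, 112.7]
wrist_force: [-0.3, -0.1, -0.4]
opening: 0.0003
```

```bash
python3 - <<'E'
from h import *
from workcell import status,viewer
o=status.get_obs();print(o['ee_pos'],o['tcp_rot'],tofx(o['ee_pos']),o['wrist_force'])
im=viewer.camera("wrist");cv2.imwrite("pics/w2.png",im)
im=viewer.camera("side");cv2.imwrite("pics/s2.png",im[100:300,200:440].repeat(3,0).repeat(3,1))
E
```

```text
[ 0.58243733 -0.13689     0.20515458] [1.79906063e+02 6.29332329e-02 1.12676723e+02] [[-0.08953238 -0.00090516]] [-0.29401235 -0.05391257 -0.41606385]
```

View pics/w2.png

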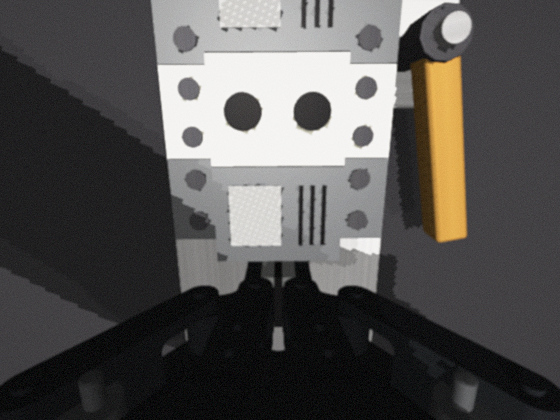

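View pics/s2.png

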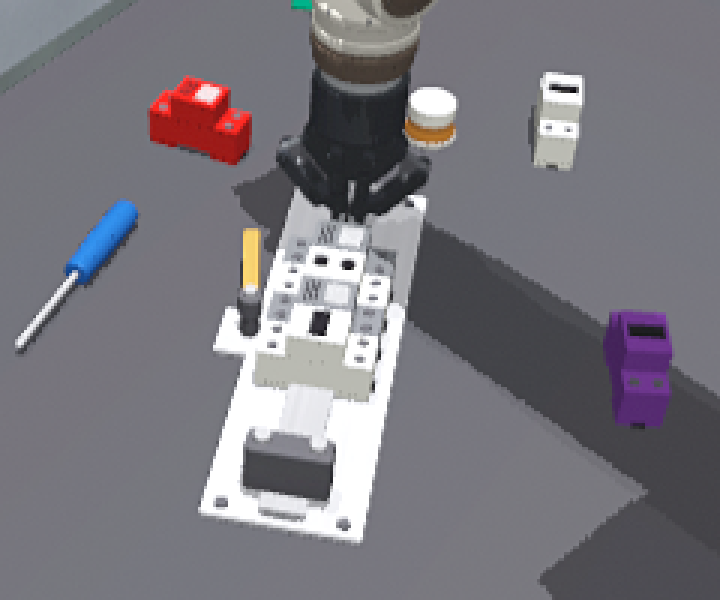

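Wrist view: the fingertips at (278,265) are just behind module_4's rear face and nothing touches yet. The latch arm is well to the right, with its tip at (450,240). I'll start the push.

Request:
{"api": "move_arm", "payload": {"commands": [{"claw":-1,"travel":[0.3,0,0.2],"turn":0},{"claw":-1,"travel":[0.3,0,0],"turn":0},{"claw":-1,"travel":[0.35,0,0],"turn":0},{"claw":-1,"travel":[0.4,0,0],"turn":0},{"claw":-1,"travel":[0.4,0,0],"turn":0}]}}

```text
time: 4.38
ee_pos: [0.5755, -0.1214, 0.2017]
tcp_rot: [-180.0, 0.0, 112.6]
wrist_force: [2.0, -3.1, -0.6]
opening: -0.0002
```

Request:
{"api": "move_arm", "payload": {"commands": [{"claw":-1,"travel":[0.4,0,0],"turn":0},{"claw":-1,"travel":[0.4,0,0],"turn":0},{"claw":-1,"travel":[0.4,0,0],"turn":0},{"claw":-1,"travel":[0.4,0,0],"turn":0},{"claw":-1,"travel":[0.4,0,0],"turn":0}]}}

```text
time: 4.8
ee_pos: [0.5677, -0.1027, 0.2017]
tcp_rot: [180.0, 0.0, 112.6]
wrist_force: [0.5, -3.3, -0.4]
opening: -0.0001
```

```bash
python3 - <<'E'
from h import *
from workcell import status,viewer
o=status.get_obs();print(o['ee_pos'],o['tcp_rot'],tofx(o['ee_pos']),o['wrist_force'])
im=viewer.camera("wrist");cv2.imwrite("pics/w3.png",im)
im=viewer.camera("side");cv2.imwrite("pics/s3.png",im[100:300,200:440].repeat(3,0).repeat(3,1))
E
```

```text
[ 0.56772788 -0.10268836  0.20169633] [1.79999055e+02 3.29043323e-03 1.12647148e+02] [[-0.05230241 -0.00068291]] [ 0.46264006 -3.32358466 -0.42850436]
```

View pics/w3.png

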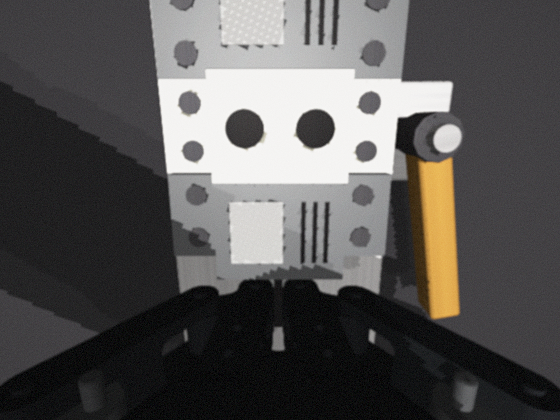

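View pics/s3.png

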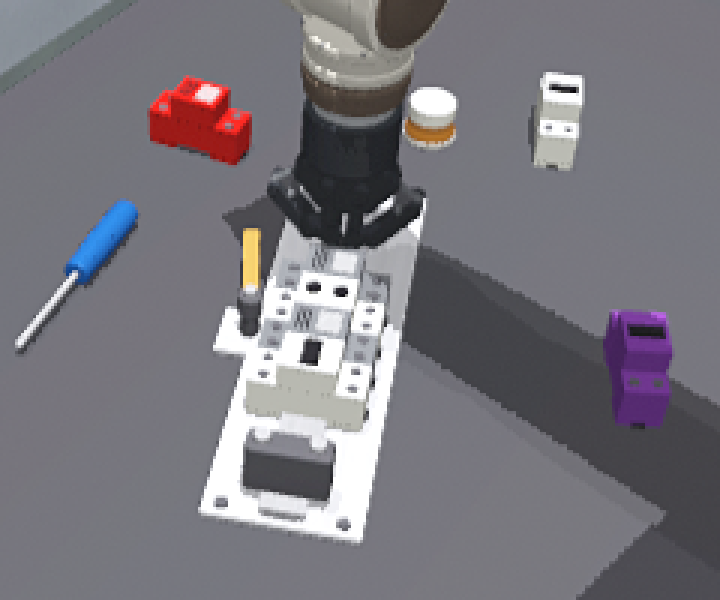

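The row moves together at about 3.3 N, with no gaps visible at rows 173 and 78. I'll keep pushing.

Request:
{"api": "move_arm", "payload": {"commands": [{"claw":-1,"travel":[0.4,0,0],"turn":0},{"claw":-1,"travel":[0.4,0,0],"turn":0},{"claw":-1,"travel":[0.4,0,0],"turn":0},{"claw":-1,"travel":[0.4,0,0],"turn":0},{"claw":-1,"travel":[0.4,0,0],"turn":0}]}}

```text
time: 5.32
ee_pos: [0.5601, -0.0843, 0.2018]
tcp_rot: [180.0, 0.0, 112.6]
wrist_force: [1.7, -3.2, 1.5]
opening: -0.0
```

Request:
{"api": "move_arm", "payload": {"commands": [{"claw":-1,"travel":[0.4,0,0],"turn":0},{"claw":-1,"travel":[0.4,0,0],"turn":0},{"claw":-1,"travel":[0.4,0,0],"turn":0},{"claw":-1,"travel":[0.4,0,0],"turn":0},{"claw":-1,"travel":[0.4,0,0],"turn":0}]}}

```text
time: 5.73
ee_pos: [0.5523, -0.0658, 0.2017]
tcp_rot: [180.0, 0.0, 112.6]
wrist_force: [1.9, -3.2, 1.5]
opening: 0.0001
```

Request:
{"api": "move_arm", "payload": {"commands": [{"claw":-1,"travel":[0.3,0,0],"turn":0},{"claw":-1,"travel":[0.3,0,0],"turn":0},{"claw":-1,"travel":[0.2,0,0],"turn":0},{"claw":-1,"travel":[0.2,0,0],"turn":0},{"claw":-1,"travel":[0.2,0,0],"turn":0}]}}

```text
time: 6.15
ee_pos: [0.5478, -0.055, 0.2017]
tcp_rot: [180.0, 0.0, 112.6]
wrist_force: [1.9, -4.8, 1.9]
opening: -0.0002
```

```bash
python3 - <<'E'
from h import *
from workcell import status,viewer
o=status.get_obs();print(o['ee_pos'],o['tcp_rot'],tofx(o['ee_pos']),o['wrist_force'])
im=viewer.camera("wrist");cv2.imwrite("pics/w4.png",im)
im=viewer.camera("side");cv2.imwrite("pics/s4.png",im[100:300,200:440].repeat(3,0).repeat(3,1))
E
```

```text
[ 0.54781103 -0.05497875  0.20169488] [1.79999548e+02 3.38328002e-03 1.12639715e+02] [[-0.00060301 -0.00092741]] [ 1.92344568 -4.80426617  1.94720882]
```

View pics/w4.png

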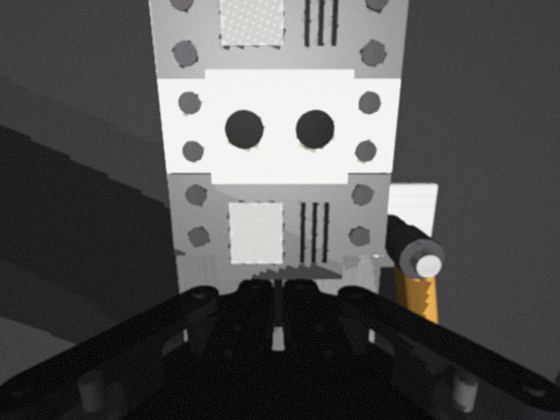

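View pics/s4.png

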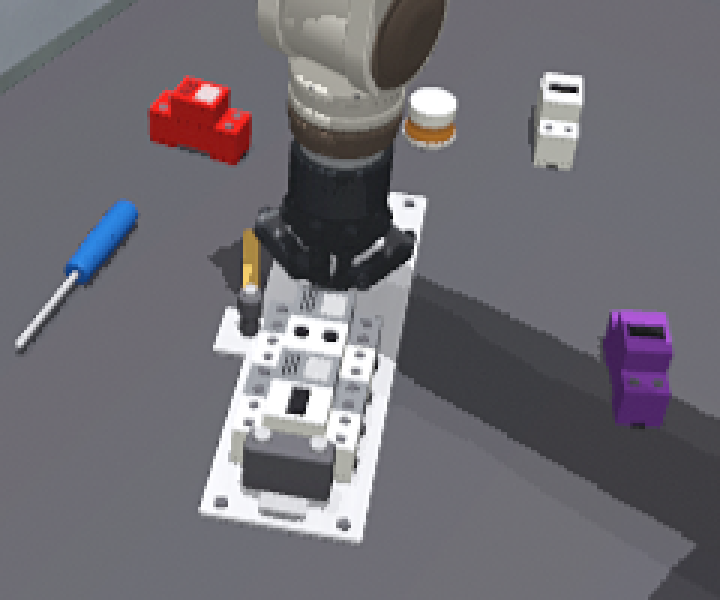

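Request:
{"api": "move_arm", "payload": {"commands": [{"claw":-1,"travel":[0.15,0,0],"turn":0},{"claw":-1,"travel":[0.15,0,0],"turn":0},{"claw":-1,"travel":[0.15,0,0],"turn":0}]}}

```text
time: 6.5
ee_pos: [0.5461, -0.0509, 0.2017]
tcp_rot: [180.0, 0.0, 112.6]
wrist_force: [2.5, -4.7, 1.2]
opening: -0.0002
```

Request:
{"api": "move_arm", "payload": {"commands": [{"claw":-1,"travel":[0.1,0,0],"turn":0},{"claw":-1,"travel":[0.1,0,0],"turn":0},{"claw":-1,"travel":[0.1,0,0],"turn":0}]}}

```text
time: 6.75
ee_pos: [0.5449, -0.0481, 0.2017]
tcp_rot: [-180.0, 0.0, 112.6]
wrist_force: [1.7, -4.7, 1.5]
opening: -0.0001
```

Request:
{"api": "move_arm", "payload": {"commands": [{"claw":-1,"travel":[0.1,0,0],"turn":0},{"claw":-1,"travel":[0.1,0,0],"turn":0}]}}

```text
time: 6.92
ee_pos: [0.5447, -0.047, 0.2019]
tcp_rot: [180.0, 0.2, 112.6]
wrist_force: [6.6, -13.5, -0.5]
opening: 0.0001
```

Request:
{"api": "move_arm", "payload": {"commands": [{"claw":-1,"travel":[0.1,0,0],"turn":0}]}}

```text
time: 7.0
ee_pos: [0.5446, -0.0464, 0.2021]
tcp_rot: [179.9, 0.3, 112.6]
wrist_force: [7.8, -18.7, 0.6]
opening: -0.0004
```

```bash
python3 - <<'E'
from h import *
from workcell import status,viewer
o=status.get_obs();print(o['ee_pos'],tofx(o['ee_pos']),o['wrist_force'])
im=viewer.camera("side");cv2.imwrite("pics/s5.png",cv2.resize(im[180:290,260:350],None,fx=6,fy=6,interpolation=cv2.INTER_CUBIC)[:600])
E
```

```text
[ 0.54455441 -0.04644871  0.20207798] [[ 0.0085218 -0.0012514]] [  7.81376922 -18.71421259   0.62611188]
```

View pics/s5.png

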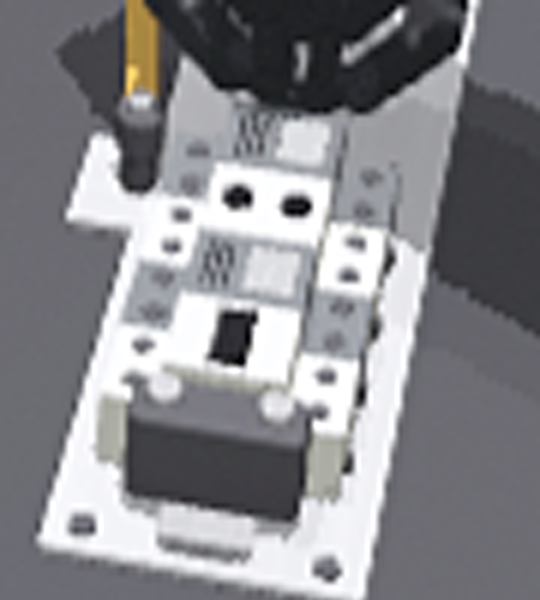

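Side view: module_1's face is against the stop at crop (215,370), and the four modules are tight. The force jumped to about 20 N at tool x = 8.5 mm, where I predicted 9. The row is home, so I'll hold briefly, back off and lift.

Request:
{"api": "move_arm", "payload": {"commands": [{"claw":-1,"travel":[0,0,0],"turn":0},{"claw":-1,"travel":[0,0,0],"turn":0},{"claw":-1,"travel":[-0.3,0,0],"turn":0},{"claw":-1,"travel":[-0.7,0,0],"turn":0},{"claw":-1,"travel":[-1,0,0],"turn":0}]}}

```text
time: 7.47
ee_pos: [0.5513, -0.0636, 0.2013]
tcp_rot: [-180.0, -0.1, 112.7]
wrist_force: [-0.1, -0.4, -0.8]
opening: -0.0003
```

Request:
{"api": "move_arm", "payload": {"commands": [{"claw":-1,"travel":[-1,0,0],"turn":0},{"claw":-1,"travel":[-1,0,-1.5],"turn":0},{"claw":-1,"travel":[0,0,-3],"turn":0},{"claw":-1,"travel":[0,0,-3],"turn":0},{"claw":-1,"travel":[0,0,0],"turn":0}]}}

```text
time: 7.88
ee_pos: [0.5604, -0.0833, 0.2825]
tcp_rot: [179.6, 0.2, 112.6]
wrist_force: [0.2, -0.2, 0.6]
opening: 0.0
```

```bash
python3 - <<'E'
from h import *
from workcell import status,viewer
o=status.get_obs();print(o['ee_pos'],o['tcp_rot'],tofx(o['ee_pos']),o['wrist_force'])
p=viewer.camera_params("wrist");im=viewer.camera("wrist");cv2.imwrite("pics/w6.png",im)
np.save("w6.npy",p,allow_pickle=True)
im=viewer.camera("top");cv2.imwrite("pics/t6.png",cv2.resize(im[140:290,200:400],None,fx=4,fy=4,interpolation=cv2.INTER_CUBIC))
E
```

```text
[ 0.56043457 -0.08330143  0.28246169] [179.64147523   0.19047166 112.60841785] [[-0.03160588 -0.00151901]] [ 0.15114699 -0.21826856  0.64502862]
```

View pics/w6.png

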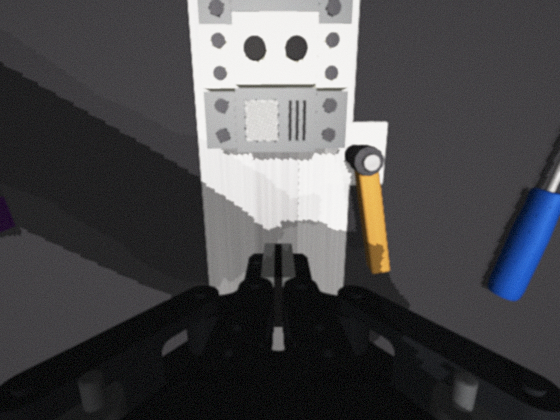

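View pics/t6.png

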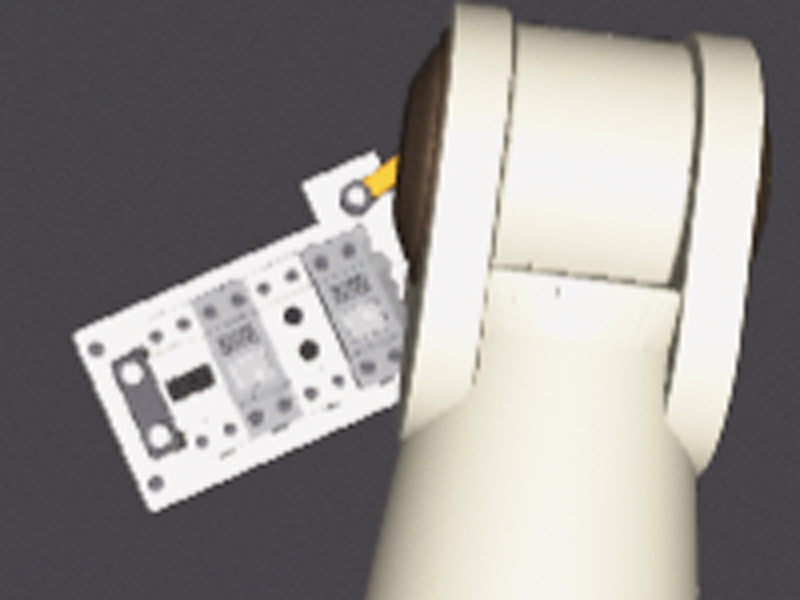

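Row home and together in the top view, with module_1 against the stop at (160,390). The latch is still open, and in the wrist view its arm runs from (371,162) to (380,270). Next I'll check positions numerically.

```bash
python3 - <<'E'
from h import *
from workcell import viewer
p=np.load("w6.npy",allow_pickle=True).item()
print("m4 back body",tofx(onz(p,[(208,149),(346,149)],.048)), "m4/m3 seam nose",tofx(onz(p,[(277,86)],.07)))
print("pivot",tofx(onz(p,[(372,162)],.055)),"tip",tofx(onz(p,[(380,268)],.046)))
t=viewer.camera_params("top")
f=lambda c:np.array(c)/4+[200,140]-.4
print("top: seams",tofx(onz(t,f([(332,312),(272,340),(213,372)]),.07)), tofx(onz(t,f([(302,246),(357,388)]),.048)))
i=cv2.imread("pics/top0.png")
print("sd",tofx(onz(t,[(312,121),(236,135)],.015)))
E
```

```text
m4 back body [[ 0.01701512  0.0417344 ]
 [ 0.0164885  -0.04712668]] m4/m3 seam nose [[ 0.05266477 -0.00279359]]
pivot [[ 0.008976   -0.06239596]] tip [[-0.06940445 -0.07705225]]
top: seams [[ 0.05101469 -0.00536672]
 [ 0.0894362  -0.00471157]
 [ 0.12815312 -0.00170671]] [[ 0.05063969 -0.04905318]
 [ 0.05520148  0.04104212]]
sd [[-0.11431979 -0.19536809]
 [ 0.07114872 -0.23924821]]
```

```bash
python3 - <<'E'
from h import *
from workcell import viewer
im=viewer.camera("top");cv2.imwrite("pics/t7raw.png",im)
t=viewer.camera_params("top")
c=cv2.resize(im[195:270,215:305],None,fx=8,fy=8,interpolation=cv2.INTER_CUBIC)
def dr(l,z,col):
    q=proj(t,tow(l,z)); q=(q-[215,195]+.5)*8-.5
    cv2.polylines(c,[np.round(q).astype(int)],False,col,1)
dr([(.16,-.032),(.16,.032)],.064,(0,0,255))
for x in(.125,.09,.055): dr([(x,-.0225),(x,.0225)],.07,(0,255,0)); dr([(x,-.045),(x,-.0225)],.048,(255,0,0)); dr([(x,.0225),(x,.045)],.048,(255,0,0))
dr([(.16,-.045),(.16,-.032)],.048,(255,0,0));dr([(.16,.032),(.16,.045)],.048,(255,0,0))
dr([(.2,-.06),(.2,.06)],.008,(255,0,255))
cv2.imwrite("pics/t7.png",c)
E
```

```text
(no output)
```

View pics/t7.png

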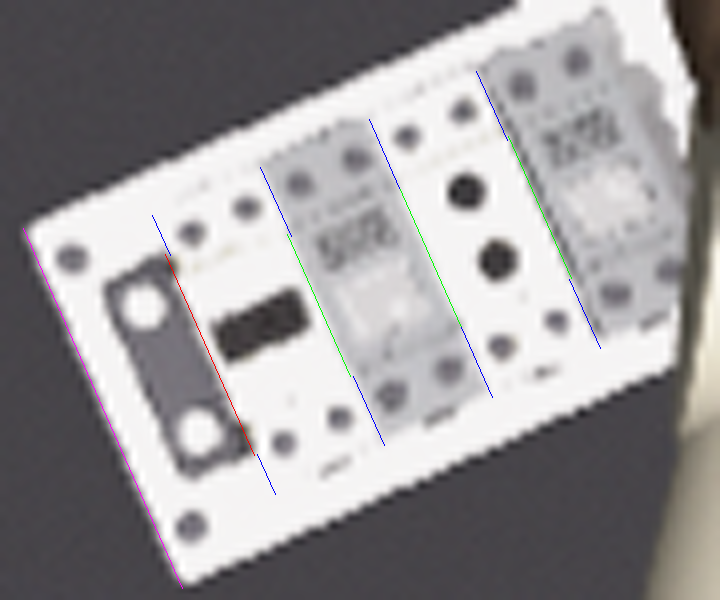

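The stop face (red) and all seams (green/blue, drawn at their home positions) coincide with the picture, so the row is home. Now I'll cross above the latch and come down outside it.

Request:
{"api": "move_arm", "payload": {"commands": [{"claw":-1,"travel":[-0.5,3.5,0],"turn":0},{"claw":-1,"travel":[-0.6,3.6,0],"turn":0},{"claw":-1,"travel":[-0.5,3.6,0],"turn":0},{"claw":-1,"travel":[0,0,2.0],"turn":0},{"claw":-1,"travel":[0,0,0],"turn":0}]}}

```text
time: 8.45
ee_pos: [0.6648, -0.0554, 0.2504]
tcp_rot: [-179.6, -0.2, 112.7]
wrist_force: [-2.0, -1.0, -1.8]
opening: 0.0001
```

```bash
python3 - <<'E'
from h import *
from workcell import status,viewer
o=status.get_obs();print(o['ee_pos'],o['tcp_rot'],tofx(o['ee_pos']),o['wrist_force'])
im=viewer.camera("side");cv2.imwrite("pics/s7.png",im[100:300,200:440].repeat(3,0).repeat(3,1))
im=viewer.camera("wrist");cv2.imwrite("pics/w7.png",im)
E
```

```text
[ 0.6648254  -0.05542658  0.25042156] [-179.61746043   -0.20652141  112.7057511 ] [[-0.04660412 -0.10852137]] [-2.00761377 -0.96699351 -1.77326741]
```

View pics/s7.png

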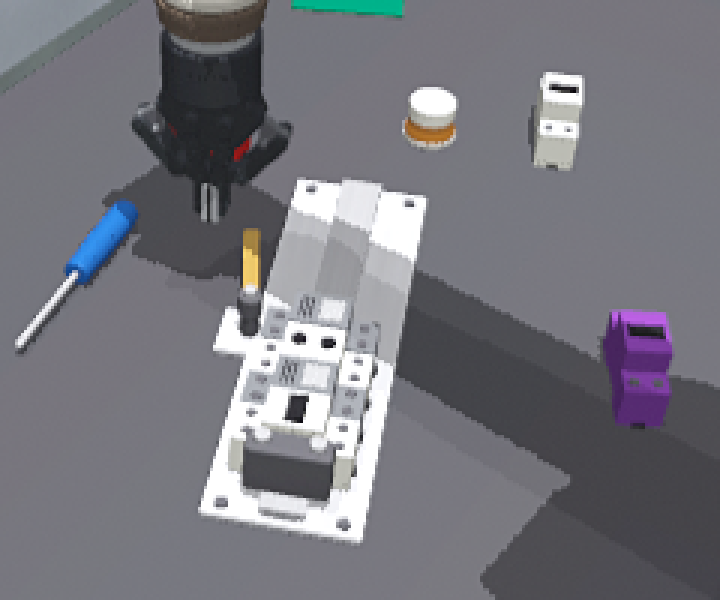

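View pics/w7.png

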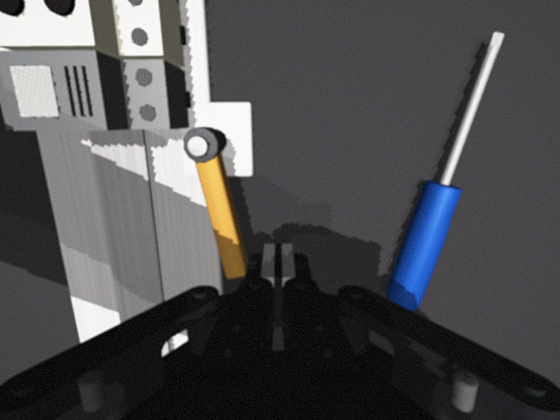

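Side view: the fingers at (210,210) are outside the latch arm, whose tip is at (250,235). The screwdriver is clear to the left. I'll descend.

Request:
{"api": "move_arm", "payload": {"commands": [{"claw":-1,"travel":[0,0,2.0],"turn":0},{"claw":-1,"travel":[0,0,2.0],"turn":0},{"claw":-1,"travel":[0,0,1.5],"turn":0},{"claw":-1,"travel":[0,0,0],"turn":0},{"claw":-1,"travel":[0,0,0],"turn":0}]}}

```text
time: 8.97
ee_pos: [0.6631, -0.0562, 0.2022]
tcp_rot: [-179.9, -0.0, 112.6]
wrist_force: [-0.2, -0.4, 0.7]
opening: -0.0002
```

```bash
python3 - <<'E'
from h import *
from workcell import status,viewer
o=status.get_obs();c0=tofx(o['ee_pos'])[0]*1000;print(o['ee_pos'],c0,o['wrist_force'])
prev=c0
a=np.radians(112.7)-v[2]
for th in [1.756,1.6,1.4,1.2,1.0,.8,.6,.4,.2,.1,0,-.05]:
    u=np.array([-np.sin(th),np.cos(th)]);n=np.array([np.cos(th),np.sin(th)])
    h=11*abs(n[0])+14.5*abs(n[1]); rho=60
    C=np.array([9,-62])+rho*u-(7+h)*n
    d=C-prev;prev=C
    print(th,C.round(1),"tool dx,dy cm",(d*[1,-1]/10).round(2))
E
```

```text
[ 0.66309369 -0.0562292   0.20218813] [ -46.66864742 -106.61379289] [-0.23716582 -0.42088245  0.65237218]
1.756 [-45.7 -95.9] tool dx,dy cm [ 0.1  -1.07]
1.6 [-50.3 -85.6] tool dx,dy cm [-0.47 -1.04]
1.4 [-54.1 -74.6] tool dx,dy cm [-0.37 -1.09]
1.2 [-55.8 -63.1] tool dx,dy cm [-0.17 -1.15]
1.0 [-55.1 -50.7] tool dx,dy cm [ 0.07 -1.24]
0.8 [-51.5 -38.2] tool dx,dy cm [ 0.36 -1.26]
0.6 [-44.9 -26.2] tool dx,dy cm [ 0.66 -1.2 ]
0.4 [-35.3 -15.6] tool dx,dy cm [ 0.96 -1.06]
0.2 [-23.2  -7.3] tool dx,dy cm [ 1.22 -0.83]
0.1 [-16.3  -4.2] tool dx,dy cm [ 0.69 -0.31]
0 [-9. -2.] tool dx,dy cm [ 0.73 -0.22]
-0.05 [-6.7 -1.1] tool dx,dy cm [ 0.23 -0.09]
```

Request:
{"api": "move_arm", "payload": {"commands": [{"claw":-1,"travel":[0.1,-0.5,0],"turn":0},{"claw":-1,"travel":[0,-0.57,0],"turn":0},{"claw":-1,"travel":[-0.23,-0.52,0],"turn":0},{"claw":-1,"travel":[-0.24,-0.52,0],"turn":0},{"claw":-1,"travel":[-0.18,-0.55,0],"turn":0}]}}

```text
time: 9.38
ee_pos: [0.6414, -0.0717, 0.2025]
tcp_rot: [179.9, 0.0, 112.6]
wrist_force: [-0.2, 0.6, 0.2]
opening: 0.0001
```

Request:
{"api": "move_arm", "payload": {"commands": [{"claw":-1,"travel":[-0.19,-0.54,0],"turn":0},{"claw":-1,"travel":[-0.1,-0.57,0],"turn":0},{"claw":-1,"travel":[-0.07,-0.58,0],"turn":0},{"claw":-1,"travel":[0.02,-0.62,0],"turn":0},{"claw":-1,"travel":[0.05,-0.62,0],"turn":0}]}}

```text
time: 9.8
ee_pos: [0.6152, -0.0855, 0.2016]
tcp_rot: [-180.0, -0.0, 112.6]
wrist_force: [1.3, 1.1, -0.4]
opening: -0.0
```

```bash
python3 - <<'E'
from h import *
from workcell import status,viewer
o=status.get_obs();print(o['ee_pos'],o['tcp_rot'],tofx(o['ee_pos']),o['wrist_force'])
im=viewer.camera("wrist");cv2.imwrite("pics/w8.png",im)
im=viewer.camera("side");cv2.imwrite("pics/s8.png",im[100:300,200:440].repeat(3,0).repeat(3,1))
E
```

```text
[ 0.6152005  -0.08547642  0.20158758] [-1.79992108e+02 -4.24180990e-04  1.12635665e+02] [[-0.05494576 -0.05111022]] [ 1.30195209  1.06692561 -0.4422606 ]
```

View pics/w8.png

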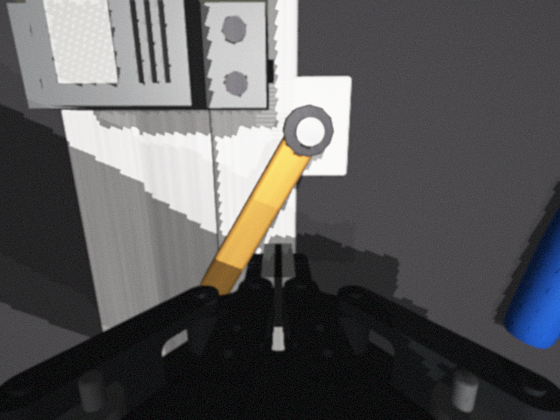

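View pics/s8.png

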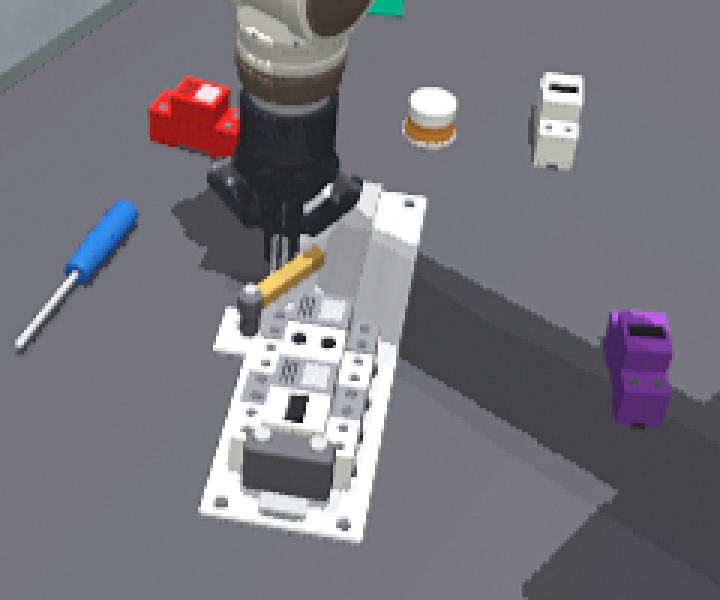

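The latch is swinging shut as planned; its arm now runs from (310,130) to (215,285) in the wrist view, about 1 rad. The row has not moved. I'll continue.

Request:
{"api": "move_arm", "payload": {"commands": [{"claw":-1,"travel":[0.18,-0.63,0],"turn":0},{"claw":-1,"travel":[0.18,-0.63,0],"turn":0},{"claw":-1,"travel":[0.33,-0.6,0],"turn":0},{"claw":-1,"travel":[0.33,-0.6,0],"turn":0},{"claw":-1,"travel":[0.48,-0.53,0],"turn":0}]}}

```text
time: 10.32
ee_pos: [0.5817, -0.0828, 0.2017]
tcp_rot: [180.0, 0.0, 112.6]
wrist_force: [1.7, 0.1, -0.5]
opening: -0.0
```

Request:
{"api": "move_arm", "payload": {"commands": [{"claw":-1,"travel":[0.48,-0.53,0],"turn":0},{"claw":-1,"travel":[0.4,-0.28,0],"turn":0},{"claw":-1,"travel":[0.4,-0.28,0],"turn":0},{"claw":-1,"travel":[0.42,-0.27,0],"turn":0},{"claw":-1,"travel":[0.35,-0.15,0],"turn":0}]}}

```text
time: 10.73
ee_pos: [0.5602, -0.0694, 0.2018]
tcp_rot: [180.0, 0.0, 112.7]
wrist_force: [0.4, -0.2, 0.8]
opening: -0.0
```

Request:
{"api": "move_arm", "payload": {"commands": [{"claw":-1,"travel":[0.34,-0.16,0],"turn":0},{"claw":-1,"travel":[0.25,-0.1,0],"turn":0},{"claw":-1,"travel":[0.25,-0.1,0],"turn":0},{"claw":-1,"travel":[0.15,0,0],"turn":0}]}}

```text
time: 11.07
ee_pos: [0.5532, -0.0618, 0.2016]
tcp_rot: [-180.0, -0.0, 112.6]
wrist_force: [-0.6, -1.1, 0.8]
opening: 0.0001
```

```bash
python3 - <<'E'
from h import *
from workcell import status,viewer
o=status.get_obs();print(o['ee_pos'],o['tcp_rot'],tofx(o['ee_pos']),o['wrist_force'])
im=viewer.camera("wrist");cv2.imwrite("pics/w9.png",im)
E
```

```text
[ 0.55318602 -0.06178228  0.20162407] [-1.79975380e+02 -2.66186807e-03  1.12645983e+02] [[-0.00896304 -0.00322704]] [-0.59942268 -1.14772645  0.8444223 ]
```

View pics/w9.png

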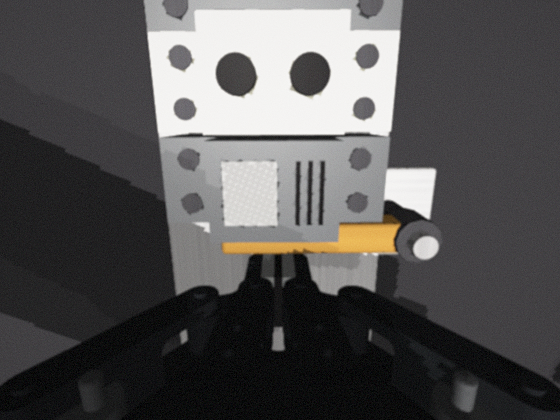

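Request:
{"api": "move_arm", "payload": {"commands": [{"claw":-1,"travel":[0.1,0,0],"turn":0},{"claw":-1,"travel":[0.1,0,0],"turn":0}]}}

```text
time: 11.28
ee_pos: [0.5529, -0.0609, 0.2017]
tcp_rot: [-180.0, 0.2, 112.6]
wrist_force: [2.4, -11.1, -2.7]
opening: 0.0002
```

Request:
{"api": "move_arm", "payload": {"commands": [{"claw":-1,"travel":[0.1,0,0],"turn":0},{"claw":-1,"travel":[0,0,0],"turn":0}]}}

```text
time: 11.45
ee_pos: [0.5528, -0.0605, 0.2017]
tcp_rot: [-180.0, 0.3, 112.6]
wrist_force: [3.9, -13.5, -1.7]
opening: -0.0002
```

Firm stop: 13.5 N with the tool at x ≈ -8 mm, the shut position. I'll hold, back off straight, then lift.

Request:
{"api": "move_arm", "payload": {"commands": [{"claw":-1,"travel":[0,0,0],"turn":0},{"claw":-1,"travel":[0,0,0],"turn":0},{"claw":-1,"travel":[-0.3,0,0],"turn":0},{"claw":-1,"travel":[-1,0,0],"turn":0},{"claw":-1,"travel":[-2,0,0],"turn":0}]}}

```text
time: 11.87
ee_pos: [0.5649, -0.0892, 0.2017]
tcp_rot: [-180.0, -0.1, 112.7]
wrist_force: [0.8, -0.3, -0.8]
opening: 0.0001
```

Request:
{"api": "move_arm", "payload": {"commands": [{"claw":-1,"travel":[-1,0,-2],"turn":0},{"claw":-1,"travel":[0,0,-3.5],"turn":0},{"claw":-1,"travel":[0,0,-3.5],"turn":0},{"claw":-1,"travel":[-3,0,-2],"turn":0},{"claw":-1,"travel":[-3,0,0],"turn":0}]}}

```text
time: 12.28
ee_pos: [0.5929, -0.1547, 0.3178]
tcp_rot: [179.6, 0.2, 112.8]
wrist_force: [0.8, -0.3, 0.2]
opening: 0.0005
```

Request:
{"api": "move_arm", "payload": {"commands": [{"claw":-1,"travel":[-3,0,0],"turn":0},{"claw":-1,"travel":[-3,0,0],"turn":0},{"claw":-1,"travel":[-3,0,0],"turn":0},{"claw":-1,"travel":[0,0,0],"turn":0},{"claw":-1,"travel":[0,0,0],"turn":0}]}}

```text
time: 12.7
ee_pos: [0.6268, -0.2392, 0.3104]
tcp_rot: [-179.9, -0.1, 112.5]
wrist_force: [0.7, 0.5, 0.1]
opening: -0.0003
```

```bash
python3 - <<'E'
from h import *
from workcell import status,viewer
o=status.get_obs();print(o['ee_pos'],tofx(o['ee_pos']),o['wrist_force'])
im=viewer.camera("top");t=viewer.camera_params("top")
cv2.imwrite("pics/t10f.png",im)
c=cv2.resize(im[150:275,210:345],None,fx=4.7,fy=4.7,interpolation=cv2.INTER_CUBIC)
def dr(l,z,col):
    q=proj(t,tow(l,z)); q=(q-[210,150]+.5)*4.7-.5
    cv2.polylines(c,[np.round(q).astype(int)],False,col,1)
for x in(.16,.125,.09,.055,.02): dr([(x,-.0225),(x,.0225)],.07,(0,255,0))
dr([(.002,-.062),(.002,.023),(.016,.023),(.016,-.062)],.046,(255,0,0))
cv2.imwrite("pics/t10.png",c)
im=viewer.camera("side");cv2.imwrite("pics/s10.png",im[100:300,200:440].repeat(3,0).repeat(3,1))
E
```

```text
[ 0.62684368 -0.23919261  0.31044145] [[-0.20105218 -0.00194576]] [0.73598948 0.49685172 0.14116829]
```

View pics/t10.png

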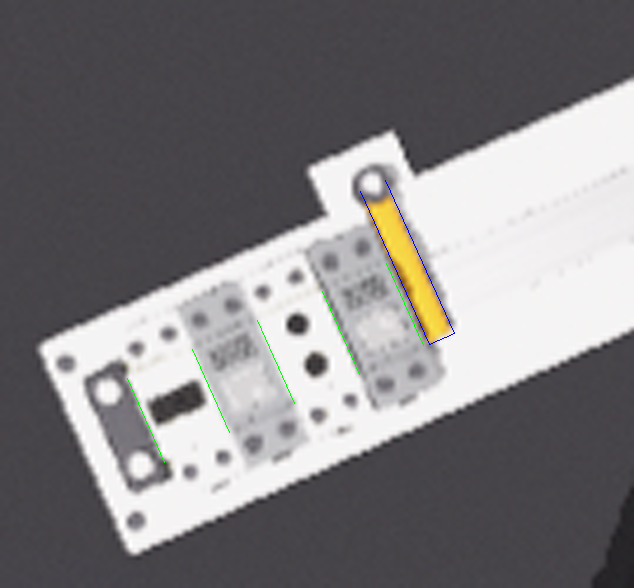

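View pics/s10.png

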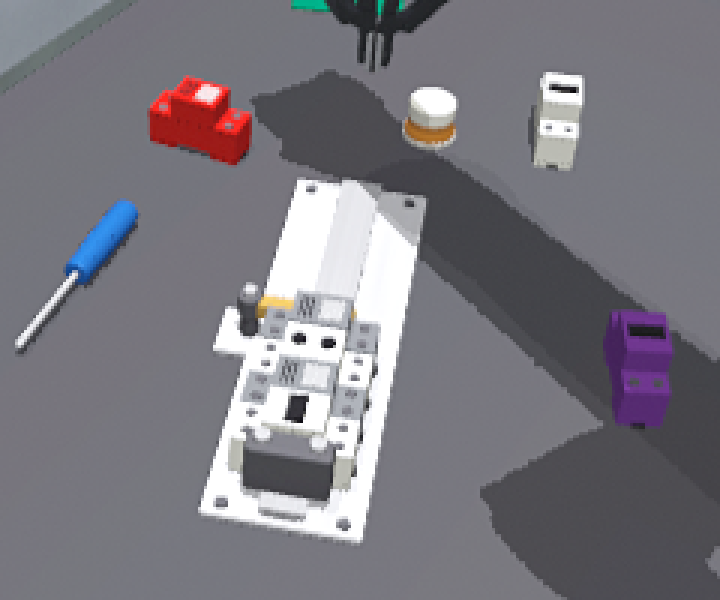

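The latch matches its drawn shut outline (tip at (440,338) in the top view), the seams match home, and the robot is clear. I'll hand in.

```bash
python3 -c "
from workcell import bot
print(bot.job_done())"
```

```text
the job is handed in; nothing more can be done
None
```

I pushed the four-module row home against the end stop and swung the brass latch shut behind it. The robot then backed clear, and I handed the job in at about 13 s. No verdict was reported.

**Row:** It slid as one train at about 3–5 N, and the force rose to about 20 N at the stop. The stop face and module seams in the top view lined up with their home positions to about 1 mm.

**Latch:** I pushed it from outside until it met a firm limit at about 13.5 N. The last top view shows the arm lying on its expected shut outline.

**Bystanders:** The screwdriver, jar and spare module look unmoved in the last side view. I did not check the spool again, but the arm never went near it.

**Disagreement:** One rough wrist-camera reading put module_4's rear face about 3 mm short of home. That is right at the tolerance. The top-view overlay and the force at the stop both contradicted it, so I trusted those.

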